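# Press a turning blank home on a sprung centre and hold it

### The arm

A 6-joint arm with a two-finger parallel gripper is mounted at the origin on the work surface. World frame = base frame: x ahead of the robot, y to its left, z up, the work surface at z = 0. Lengths are in mm, angles in degrees, forces in N, time in s.
With the tool pointing down it reaches from about 350 to 850 mm from the base axis. Payload 8.1 kg.
Tool frame: the origin (TCP) lies at the very end of the fingers, on their centre line; the grasp point (between the pads) lies 19 mm behind it; z points along the fingers, y is the direction in which the jaws open and shut (so a half turn about z gives the same grasp; the last joint's range is limited). The gripper opens to 85 mm and grips with 20 to 120 N. Pads are 22 mm wide; open, the fingers measure 114 mm over their backs; the gripper's body (76 mm by 85 mm) begins 54 mm behind the grasp point. The pads swing forward as they close: fully open they stand 13 mm farther back than shut.
Start: joints at [-70.21, 7.471, 85.268, -0, 87.261, -4.893], TCP at [250.578, -545.175, 231.292] pointing down, gripper open.
Joint ranges: [-169.43, 169.43], [-51.17, 129.36], [1.28, 143.12], [-76.62, 256.62], [0, 156.53], [-152.29, 152.29]. Speed limits (degrees/s): [136.94, 136.94, 159.86, 180, 180, 180].

### API

Orientations are given as [roll, pitch, yaw] about the fixed x, y, z axes, in that order (R = Rz(yaw) Ry(pitch) Rx(roll)).
In Python, from bench import r gives the robot as it stands.
- The arm moves only by the shell command python3 -m crank 'ROWS' [OPENING] [FORCE]. ROWS is JSON, a list that holds one entry, the list of rows, each a list of 6 numbers: the shift along the tool's x, y, z in m, then the turn, a rotation vector about the tool's x, y, z in rad. A call has 1 to 10 rows; each row is the pose to reach, as a shift and turn from the pose measured when the call began, along the tool's axes at that moment; what a row does not reach only later rows make up. A row lasts 1/8 s, in which the tool goes at most 62.5 mm and 10.7 degrees, less where a joint would pass 70% of its speed; a pose out of reach is approached as far as the arm can. A call with a gripper value outside its range is refused whole. OPENING is the closure, from 0 (fully open) to 1 (shut), set as the call begins (- or left out, the last holds). The fingers move at their own pace and stop on an object; FORCE is the grip in N (left out, the last holds). Time passes only in rows, so rows that repeat a pose let the fingers close. It gives the time, the measured TCP pose, the force and the opening at its end, in the units of the state.
- r.sense(): the state, without advancing time (a new reading comes with each control period).
- r.snapshot(name): name is "side" or "top" or "wrist"; returns (picture, depth): 480x640x3 uint8, blue, green, red; 480x640 float32, mm along the optical axis (not along the pixel's ray), 0 where there is no reading.
- r.get_calibration(name): a dict with "mtx" (3x3 intrinsics, pixels), "cam_to_world" (4x4, takes a point from camera to world coordinates). Camera axes: x right, y down, z forward; pixel columns grow to the right and rows downward; lengths in mm; the calibration is good to about 2 mm. A picture is of the moment at which its call begins: read the wrist's pose just before it. get_calibration takes no time and is no camera call; for the wrist camera it gives the pose at the moment of the call.
- r.hand_in(): hands the job in, once; it reports no verdict.
Trained networks look in the newest picture that a camera, given by its name, has taken for a name from the list of things; names that differ only in an ending like _2 or _b are one class to them, and where a whole thing is asked for, a point or a joint stands for the part that bears it (a point fixed in the world has none). Each returns a list of dicts, best first, with "conf" (0 to 1); they miss things now and then, are a little off and sometimes report something else, mostly with a low value. They report only what shows in the picture. A call takes as long as a camera call. They do not tell look-alikes from the thing itself.
- r.look_for(thing, camera): "extent" ([left, top, right, bottom] in pixels, round what is visible of it).
- r.landmark_of(thing, camera): "pixel" ([column, row] in pixels: a listed point, or the origin of a listed thing).
The state is a dict: "time": time; "joint_pos": joint angles; "qd": joint speeds; "joint_efforts": joint torques, N m; "tool_pos": TCP position; "tcp_rot": TCP orientation; "ft_force": force on the tool from outside, world axes, zero at the start; "wrist_torque": the same for the moment, N m; "finger_gap": finger opening in mm.
Only numpy, scipy, OpenCV 4.12 (cv2) and the standard library are available. Lean on these libraries where they do the work, as an engineer would, in place of code of your own. Each camera call takes 0.05 s, during which the arm holds its last target.

### The job

Lift the carrier with the dark wooden blank by its red bridge handle and set it down on the bed of the yellow marking jig, flat between the two wooden fences and still clear of the sprung steel centre, with its nose towards the centre. Then slide it along the bed against the sprung centre, slowly and without ramming it, until the end of the blank meets the two red hard stops, and finish while still gripping the handle and pushing the blank firmly against the stops, its base flat on the bed. Leave the pale blank and the other things on the bench alone.

Things in the scene. Friction and masses are not known exactly. Their poses are not given: they have to be found in the camera images.
- dark_blank: Loose carrier, 0.4-0.65 kg: plywood base 126 (x) x 84 (y) x 8 mm, on it a DARK square wooden blank 130 (x) x 48 x 48 mm (top 56 mm up) and a red bridge handle across it. Origin: centre of the underside. +x points to the nose, the end face that must meet the stops, 65 mm ahead; z up. Starts standing on the bench, nose away from the robot, turned up to 0.4 rad either way.
- dark_blank_handle (a point): Centre of the carrier's red handle: flat bar 12 (x) x 94 (y) x 18 (z) mm, right above the carrier's origin; bar centre 86 mm, top 95 mm above the underside. Wooden posts 14 x 10 mm at y = +-36 mm leave 62 mm of bar free between them; 21 mm gap between bar and blank. Axes as the carrier's: grip the 12 mm along x.
- dark_blank_nose (a point): Centre of the mark on the dark blank's nose face: 65 mm ahead of the carrier's origin and 39 mm above its underside; axes as the carrier's.
- pale_blank: A second carrier, the same in every size, with a PALE blank. Not to be used or moved. Origin and axes as for the dark one. The two carriers' places are swapped at random.
- jig: Fixed jig: dark steel bed, yellow head 114 mm high. Origin: on the bench (z = 0) below the stop face, mid-width; +x: pushing direction, from the open loading end to the head; z up. Polished bed (friction about 0.2), top 10 mm above the bench, back to x = -220 mm. Two wooden fences, 16 mm above the bed, x = -220 to -15 mm, leave a channel 92 mm wide (y = -46 to 46). Head: x = 17 to 93 mm, then a handwheel.
- stop_face (a point): Point midway between the faces of the two red hard stops (each 14 mm wide, at y = +-22.5 mm, 16 to 62 mm above the bench), right above the jig's origin, 49 mm above the bench, on the sprung centre's axis; axes as the jig's. With the blank home its nose centre is here, so the carrier's origin is 65 mm behind it along the jig's x.
- centre (a joint): Travel (m) of the sprung steel centre, an 18 mm rod with blunt tip between the red stops; grows as it is pushed in along the jig's +x. At 0 the tip is 16 mm proud of the stop faces (jig x = -16 mm); reads 0.016 with the blank on the stops (rod could go to 0.022). Spring: about 3 N at 0, 7 N at 0.016; friction on the bed adds 1-2 N.
- wax_tin: Bystander: low metal tin with brass lid, 66 mm diameter, 45 mm high. Origin: centre of underside.
- turned_bowl: Bystander: small turned wooden bowl, 110 mm diameter, 45 mm high. Origin: centre of underside.
- offcut: Bystander: pale wooden offcut 70 x 45 x 40 mm. Origin: centre of underside.
- glue_bottle: Bystander: white plastic bottle, 56 mm diameter, 130 mm high. Origin: centre of underside.
- gouge: Bystander: long wooden-handled turning tool lying flat, 260 mm long. Origin: under its middle, long axis x.
- pencil: Bystander: red pencil lying on the bench, 160 mm long, 8 mm thick. Origin: under its middle, long axis x.
Things that resemble listed ones, but are neither listed nor needed, are in the scene too. What is shaped like the dark_blank but blue or purple is not meant.

How it is judged (in metres and radians):
On the way, in this order (a step that is already met when the one before it is completed fails the run):
1. the dark blank's carrier is lifted off the bench by its handle (height (world z) of dark_blank above 0.03 m and contact force between the fingers and dark_blank above 1 N and distance between the grasp point and dark_blank_handle below 0.04 m), for 0.2 s.
2. it stands flat on the jig's bed between the fences, nose towards the centre, with the sprung centre not yet pressed (z of dark_blank in the frame of jig between 0.006 and 0.014 m and y of dark_blank in the frame of jig between -0.012 and 0.012 m and x of dark_blank_nose in the frame of jig above -0.16 m and angle between dark_blank's own z axis and vertical below 0.08 rad and value of joint centre below 0.002 m), for 0.2 s.
At the end, for the whole second after the job is handed in: Still gripping the handle: blank on the red stops with over 1.5 N (within 3 mm), never over 60 N; sprung centre in by over 14 mm; carrier flat on the bed within 5 mm and 0.06 rad, straight in the channel within 10 mm and 0.08 rad, at rest; pale blank moved under 20 mm, other things under 30 mm (value of joint centre above 0.014 m and contact force between dark_blank and stops above 1.5 N and x of dark_blank_nose in the frame of stop_face above -0.003 m and x of dark_blank in the frame of jig below -0.06 m and y of dark_blank in the frame of jig between -0.01 and 0.01 m and z of dark_blank in the frame of jig below 0.015 m and angle between dark_blank's own z axis and vertical below 0.06 rad and angle between the x axis of dark_blank and the x axis of jig, either way round below 0.08 rad and linear speed of dark_blank below 0.02 m/s and contact force between the fingers and dark_blank above 2 N and distance between the grasp point and dark_blank_handle below 0.04 m); the arm keeps its last pose, push and grip.
It fails at once if the blank is rammed into the stops (more than 60 N) (contact force between dark_blank and stops above 60 N).
It fails at once if the pale blank's carrier is moved (distance of pale_blank from where it was at the start of the episode above 0.02 m).
It fails at once if another thing on the bench is moved (distance of any of wax_tin, turned_bowl, offcut, glue_bottle, gouge, pencil from where it was at the start of the episode above 0.03 m).
It also fails if it takes over 56 s, if anything falls off the work surface, if the arm or the gripper's body presses on something with over 40 N, if the wrist force passes 120 N, or if a joint passes its speed limit or range.

## Working session

There is one attempt and no reset: what is moved stays moved. The work goes in short steps, Python scripts to look and compute and a shell command to move; the robot and the scene stay as the last step left them, time stands still between calls to the robot, and variables do not carry over. Pictures are saved under pics/ and viewed, and the job is handed in when it is done.

```bash
ls; mkdir -p pics; python3 - <<'E'
from bench import r
import cv2
print(r.sense())
for n in ("top","side"):
    p,d=r.snapshot(n); cv2.imwrite(f"pics/{n}0.png",p)
    for t in ("dark_blank","pale_blank","jig"):
        print(n,t,[(x["conf"],x["extent"]) for x in r.look_for(t,n)])
    for t in ("dark_blank","dark_blank_handle","dark_blank_nose","jig","stop_face"):
        print(n,t,[(x["conf"],x["pixel"]) for x in r.landmark_of(t,n)])
E
```

```text
pics
{'time': 0.0, 'joint_pos': array([-7.02099538e+01,  7.51573099e+00,  8.53288900e+01, -2.20526456e-03,
        8.72615086e+01, -4.89249870e+00]), 'qd': array([-0.08726781,  0.0076304 , -0.00312243,  0.0229594 , -0.0703532 ,
       -0.04986507]), 'joint_efforts': array([-1.22773698e-03, -5.69415987e+01, -5.00545800e+01, -4.81804564e-04,
        1.51546713e-02,  4.67980180e-05]), 'tool_pos': array([ 250.38090851, -544.65814645,  230.24166893]), 'tcp_rot': array([-1.79894069e+02, -6.85688935e-03,  2.46826460e+01]), 'ft_force': array([0.83561279, 0.15635933, 0.23430489]), 'wrist_torque': array([0.01016757, 0.02515246, 0.04577278]), 'finger_gap': 85.60280727805895}
top dark_blank [(0.87, [384.0, 288.8, 441.1, 346.8]), (0.85, [231.6, 191.0, 277.2, 249.7]), (0.75, [127.0, 335.8, 183.9, 376.4]), (0.71, [293.1, 269.8, 340.9, 323.0]), (0.59, [209.3, 270.8, 246.5, 320.0]), (0.48, [253.4, 135.4, 279.6, 159.0])]
top pale_blank [(0.91, [144.0, 208.9, 196.3, 267.2])]
top jig [(0.56, [353.8, 120.6, 423.8, 274.8])]
top dark_blank [(0.93, [410.8, 320.5]), (0.86, [255.7, 220.5]), (0.8, [237.1, 297.
[... 375 characters left out ...]
_face [(0.68, [395.2, 179.1])]
side dark_blank [(0.94, [255.6, 317.4, 290.1, 378.7]), (0.82, [295.5, 206.8, 340.8, 251.0]), (0.7, [261.6, 242.6, 288.4, 300.3]), (0.65, [257.3, 216.6, 277.1, 245.8])]
side pale_blank [(0.61, [274.2, 184.2, 309.1, 219.8])]
side jig [(0.7, [299.5, 269.9, 458.6, 344.4])]
side dark_blank [(0.88, [256.4, 358.2]), (0.74, [262.2, 284.5])]
side dark_blank_handle [(0.9, [260.8, 259.7]), (0.74, [318.9, 216.5]), (0.62, [255.5, 331.5]), (0.61, [249.2, 214.9])]
side dark_blank_nose [(0.95, [342.8, 229.7]), (0.77, [286.8, 277.7]), (0.45, [381.8, 237.6]), (0.32, [402.0, 426.3])]
side jig [(0.96, [393.5, 319.1])]
side stop_face [(0.69, [395.2, 305.4]), (0.25, [317.7, 217.4])]
```

View pics/top0.png

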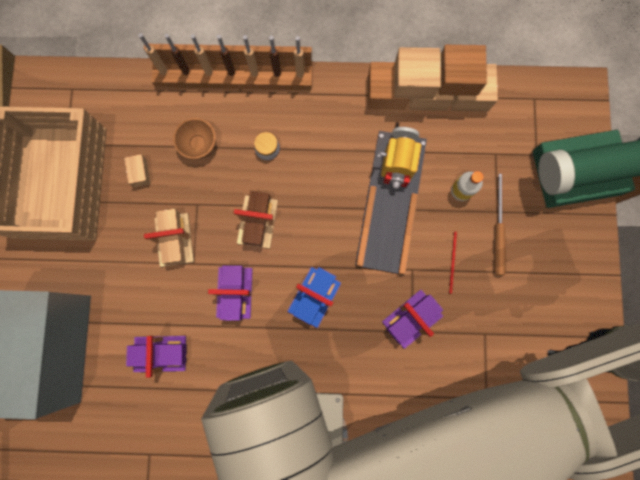

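View pics/side0.png

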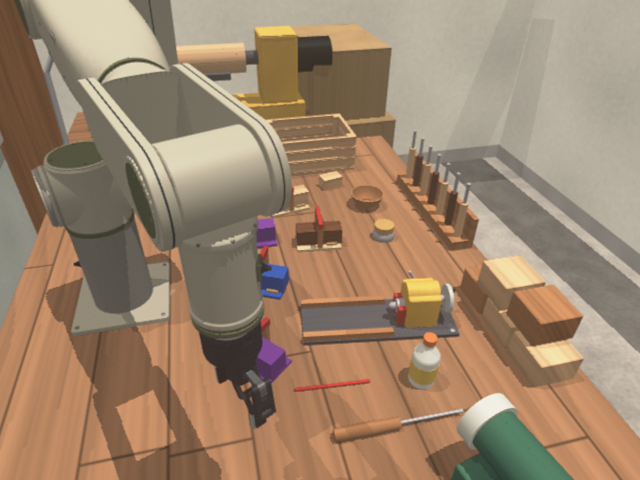

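```bash
python3 - <<'E'
import cv2
p=cv2.imread("pics/top0.png")
c=p[110:390,110:460]; cv2.imwrite("pics/top0c.png",cv2.resize(c,(750,600),interpolation=cv2.INTER_CUBIC))
E
```

```text
(no output)
```

View pics/top0c.png

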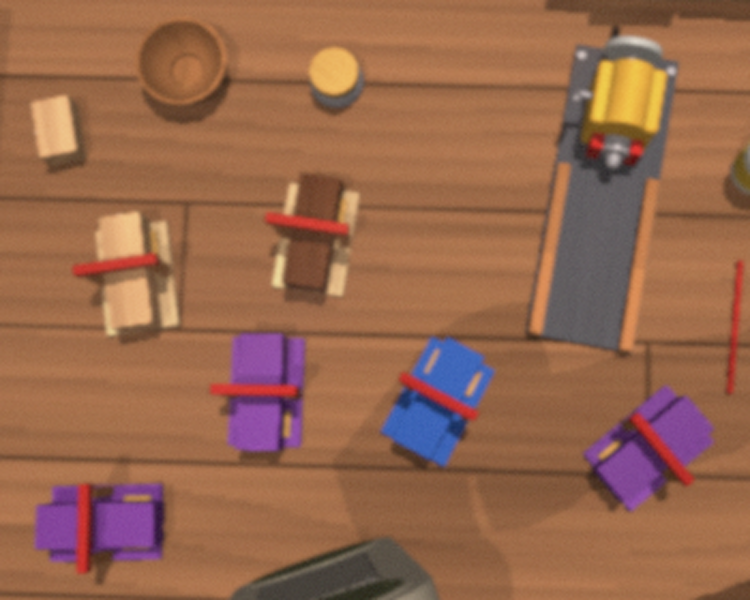

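The top view shows these possible carriers:
- brown at (256,216), nose up in the image, away from the robot
- pale at (168,237)
- purple at (234,293), (157,354) and (414,319)
- blue at (314,297)

By the description I choose the brown one at (256,216). The jig is at (392,200), with its red stops at about (397,180) and its open end towards the robot. The crop confirms that the blank is dark wood on a plywood base. Next I measure the poses.

```bash
cat > h.py <<'E'
from bench import r
import numpy as np, cv2
def cloud(n):
    c=r.get_calibration(n); K=np.array(c["mtx"],float); T=np.array(c["cam_to_world"],float)
    p,d=r.snapshot(n)
    v,u=np.mgrid[:480,:640]
    X=np.stack([(u-K[0,2])/K[0,0]*d,(v-K[1,2])/K[1,1]*d,d],-1)
    W=X@T[:3,:3].T+T[:3,3]; W[d<=0]=np.nan
    return p,d,W,K,T
def plane(px,z,K,T):
    ray=T[:3,:3]@np.array([(px[0]-K[0,2])/K[0,0],(px[1]-K[1,2])/K[1,1],1.])
    s=(z-T[2,3])/ray[2]; return T[:3,3]+s*ray
def rect(m,W):
    P=W[m][:,:2].astype(np.float32); return cv2.minAreaRect(P),len(P),np.nanmedian(W[m][:,2])
E
python3 - <<'E'
from h import *
p,d,W,K,T=cloud("top")
print("cam",T[:3,3],K[0,0])
hsv=cv2.cvtColor(p,cv2.COLOR_BGR2HSV).astype(int); H,S,V=hsv[...,0],hsv[...,1],hsv[...,2]
v,u=np.mgrid[:480,:640]
red=((H<8)|(H>172))&(S>150)&(V>110)
box=lambda a,b,c,e:(u>a)&(u<c)&(v>b)&(v<e)
print("bench z",np.nanmedian(W[box(300,200,340,250)][:,2]))
for nm,b in (("dark",box(225,185,285,255)),("stops",box(370,165,425,195)),("pale",box(135,200,200,270))):
    m=b&red; print(nm,"red z",np.nanpercentile(W[m][:,2],[5,50,95]),rect(m,W))
m=box(225,185,285,255)&(W[...,2]>48)&(W[...,2]<62); print("top blank",rect(m,W))
# handle by px plane
m=box(225,185,285,255)&red
P=np.array([plane((a,b),95,K,T)[:2] for b,a in np.argwhere(m)],np.float32); print("handle@95",cv2.minAreaRect(P))
# jig bed
m=box(350,180,430,280)&(W[...,2]>5)&(W[...,2]<15)&(S<90); print("bed",rect(m,W))
m=box(350,180,430,280)&(W[...,2]>18)&(W[...,2]<34)&(S>90)
n,lab=cv2.connectedComponents(m.astype(np.uint8))
for i in range(1,n):
    if (lab==i).sum()>30: print("fence",rect(lab==i,W))
for t,c in (("stop_face",(395.2,179.1)),): print(plane(c,49,K,T))
print(plane((391.1,187),0,K,T))
E
```

```text
cam [ 294.32525205  -42.24627221 1244.70157565] 493.9534283951602
bench z -0.7651409813618102
dark red z [57.13480333 93.27142502 97.31765742] (((529.8013916015625, 122.75102233886719), (101.13697052001953, 27.134746551513672), 70.58914947509766), 243, np.float64(93.27142502169715))
stops red z [54.02679244 61.14375559 64.69108089] (((636.6011962890625, -233.99758911132812), (66.69099426269531, 17.99949836730957), 83.17742919921875), 79, np.float64(61.1437555869943))
pale red z [83.71154939 93.63885352 98.04528953] (((476.9072265625, 344.3597106933594), (123.60665130615234, 28.246368408203125), 87.14473724365234), 227, np.float64(93.63885351990484))
top blank (((529.28662109375, 118.06675720214844), (79.31439971923828, 130.32591247558594), 82.83313751220703), 922, np.float64(55.42020014188438))
handle@95 ((529.1272583007812, 117.14222717285156), (93.82369232177734, 16.630006790161133), 82.90670013427734)
bed (((531.97607421875, -214.71754455566406), (124.62300872802734, 244.23648071289062), 81.00194549560547), 3016, np.float64(9.281411596023531))
fence (((521.546630859375, -158.50262451171875), (14.26937198638916, 205.0523681640625), 80.89105987548828), 463, np.float64(25.035927495418036))
fence (((505.0799865722656, -262.923095703125), (14.8883695602417, 205.01466369628906), 80.93768310546875), 489, np.float64(25.07711168245737))
[ 634.78416736 -227.77438626   49.        ]
[ 627.43804655 -224.86830725    0.        ]
```

The brown carrier is at about (529,117) with yaw −7.1°. The jig origin is at about (629,−229) with yaw −9.0°. I'll work out the approach in tool axes.

```bash
cat >> h.py <<'E'
from scipy.spatial.transform import Rotation as Ro
def rel(xyz,yaw,rp=(180,0)):
    s=r.sense(); R0=Ro.from_euler('xyz',s["tcp_rot"],degrees=True); R1=Ro.from_euler('xyz',[rp[0],rp[1],yaw],degrees=True)
    sh=R0.inv().apply(np.array(xyz)-s["tool_pos"])/1000; rv=(R0.inv()*R1).as_rotvec()
    print("t",round(s["time"],2),"tcp",np.round(s["tool_pos"],1),"rot",np.round(s["tcp_rot"],2),"gap",round(s["finger_gap"],1),"F",np.round(s["ft_force"],1)); print("shift",np.round(sh,4),"turn",np.round(rv,4),"|shift|",np.linalg.norm(sh))
E
python3 -c "
from h import *
rel((529,117,240),82.9)"
```

```text
t 0.95 tcp [ 250.6 -545.2  231.3] rot [-180.     -0.     24.68] gap 85.3 F [-0.   0.2 -0.4]
shift [ 0.5295 -0.4854 -0.0087] turn [-0.     -0.     -1.0161] |shift| 0.7183825888016621
```

```bash
python3 -m crank '[[[0.02,-0.018,-0.004,0,0,-0.04],[0.06,-0.055,-0.008,0,0,-0.11],[0.1,-0.092,-0.008,0,0,-0.19],[0.14,-0.128,-0.008,0,0,-0.27],[0.18,-0.165,-0.008,0,0,-0.35],[0.22,-0.202,-0.008,0,0,-0.42],[0.26,-0.238,-0.008,0,0,-0.5],[0.3,-0.275,-0.008,0,0,-0.58],[0.33,-0.303,-0.008,0,0,-0.63],[0.34,-0.312,-0.008,0,0,-0.65]]]' 0; python3 -c "
from h import *
rel((529,117,240),82.9)"
```

```text
time: 2.2
tool_pos: [429.8, -117.8, 239.5]
tcp_rot: [180.0, -0.0, 62.1]
ft_force: [-0.4, -0.0, 0.0]
finger_gap: 85.5
t 2.2 tcp [ 429.8 -117.8  239.5] rot [ 1.7997e+02 -2.0000e-02  6.2140e+01] gap 85.5 F [-0.4 -0.   0. ]
shift [ 0.2539 -0.022  -0.0004] turn [ 5.000e-04 -2.000e-04 -3.623e-01] |shift| 0.25484638061865217
```

```bash
python3 -m crank '[[[0.03,-0.002,0,0,0,-0.05],[0.08,-0.006,0,0,0,-0.12],[0.13,-0.011,0,0,0,-0.19],[0.18,-0.016,0,0,0,-0.26],[0.22,-0.019,0,0,0,-0.32],[0.245,-0.021,0,0,0,-0.35],[0.254,-0.022,0,0,0,-0.362],[0.254,-0.022,0,0,0,-0.362]]]'; python3 - <<'E'
from h import *
p,d,W,K,T=cloud("wrist"); cv2.imwrite("pics/w1.png",p)
pt,dt=r.snapshot("top"); cv2.imwrite("pics/top1.png",pt)
print([(x["conf"],x["pixel"],plane(x["pixel"],86,K,T)) for x in r.landmark_of("dark_blank_handle","wrist")])
print([(x["conf"],x["extent"]) for x in r.look_for("dark_blank","wrist")])
hsv=cv2.cvtColor(p,cv2.COLOR_BGR2HSV).astype(int); H,S,V=hsv[...,0],hsv[...,1],hsv[...,2]
red=((H<8)|(H>172))&(S>150)&(V>90)&(W[...,2]>80)&(W[...,2]<105)
n,lab,st,_=cv2.connectedComponentsWithStats(red.astype(np.uint8))
for i in range(1,n):
    if st[i,4]>300: print("red",st[i],rect(lab==i,W), cv2.minAreaRect(np.array([plane((a,b),95,K,T)[:2] for b,a in np.argwhere(lab==i)],np.float32)))
rel((529,117,68),82.9)
E
```

```text
time: 3.2
tool_pos: [529.1, 116.5, 239.4]
tcp_rot: [180.0, 0.0, 82.9]
ft_force: [-0.3, 0.5, -0.8]
finger_gap: 85.5
[(0.96, [87.0, 194.7], array([342.14612906, 165.68990745,  86.        ])), (0.88, [328.3, 221.8], array([531.63134516, 119.34777224,  86.        ]))]
[(0.91, [101.2, 304.3, 243.5, 416.2]), (0.77, [254.6, 160.9, 400.5, 281.5]), (0.61, [30.4, 126.3, 211.4, 250.9])]
red [  56  130   60  120 2964] (((344.64862060546875, 168.4117889404297), (13.501931190490723, 93.6796875), 0.08260740339756012), 2964, np.float64(93.52243779092436)) ((349.2213439941406, 168.7216796875), (20.289148330688477, 92.87191772460938), 0.5848137140274048)
red [ 319  166   15  114 1651] (((529.5552368164062, 118.534423828125), (93.46776580810547, 11.341471672058105), 83.21998596191406), 1651, np.float64(94.35089657399436)) ((529.6204223632812, 119.08036804199219), (92.48200225830078, 11.22242546081543), 83.21331024169922)
t 3.4 tcp [529.  116.  239.7] rot [1.7996e+02 1.0000e-02 8.2790e+01] gap 85.4 F [-0.2  0.1 -0.6]
shift [ 0.001  -0.0002  0.1717] turn [ 0.0007  0.0001 -0.0019] |shift| 0.1716924243813039
```

View pics/w1.png

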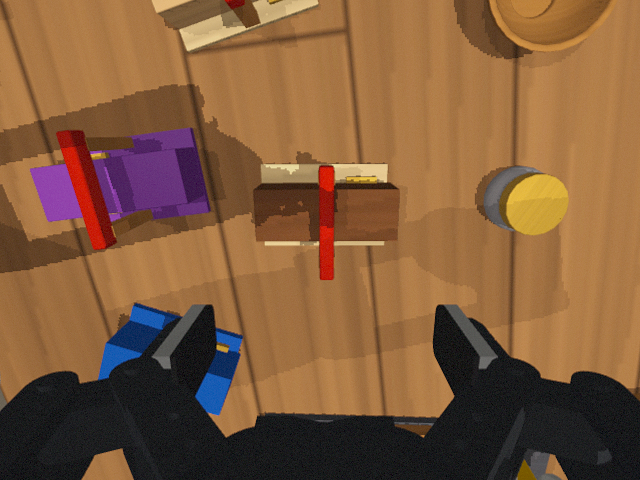

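View pics/top1.png

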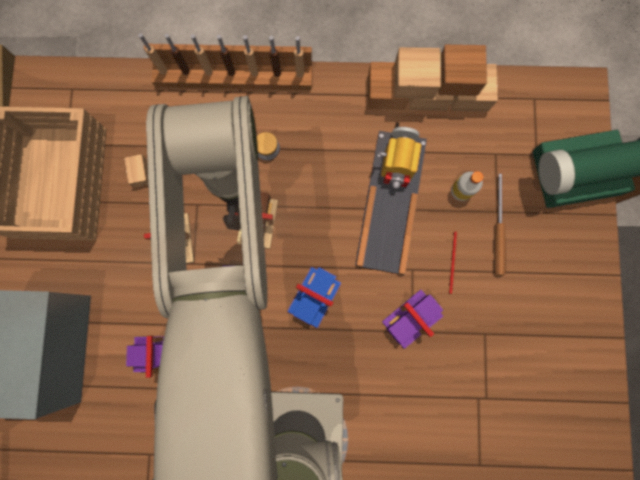

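The wrist view shows the brown carrier at (327,215) with its bar vertical and its nose to the right. It gives a bar centre of (529.5,118.5), which agrees with the top view to within 1–2 mm. I descend.

```bash
python3 -m crank '[[[0.002,0.0005,0.04,0,0,0],[0.003,0.0005,0.09,0,0,0.004],[0.003,0.0005,0.12,0,0,0.004],[0.003,0.0005,0.145,0,0,0.004],[0.003,0.0005,0.16,0,0,0.004],[0.003,0.0005,0.168,0,0,0.004],[0.003,0.0005,0.172,0,0,0.004],[0.003,0.0005,0.172,0,0,0.004]]]' 0; python3 - <<'E'
from h import *
p,d=r.snapshot("wrist"); cv2.imwrite("pics/w2.png",p); rel((529.5,118.3,68),83.1)
E
```

```text
time: 4.4
tool_pos: [530.5, 118.9, 68.4]
tcp_rot: [179.9, -0.0, 82.6]
ft_force: [-0.4, -0.5, -0.0]
finger_gap: 85.6
t 4.45 tcp [530.5 119.   68.5] rot [ 1.7989e+02 -1.0000e-02  8.2560e+01] gap 85.4 F [ 0.  -0.6 -0.5]
shift [-0.0008 -0.0009  0.0005] turn [ 0.0019 -0.0002 -0.0094] |shift| 0.001320702485457861
```

View pics/w2.png

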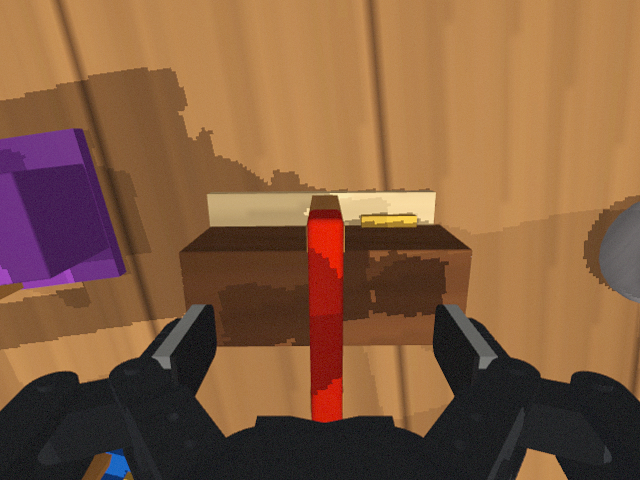

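The bar (column 326) is centred between the pads. I close on it.

```bash
python3 -m crank '[[[-0.0005,-0.0009,0.0005,0,0,-0.009],[-0.0005,-0.0009,0.0005,0,0,-0.009],[-0.0005,-0.0009,0.0005,0,0,-0.009],[-0.0005,-0.0009,0.0005,0,0,-0.009],[-0.0005,-0.0009,0.0005,0,0,-0.009],[-0.0005,-0.0009,0.0005,0,0,-0.009],[-0.0005,-0.0009,0.0005,0,0,-0.009],[-0.0005,-0.0009,0.0005,0,0,-0.009]]]' 1 80; python3 - <<'E'
from h import *
p,d=r.snapshot("wrist"); cv2.imwrite("pics/w3.png",p); rel((529.5,118.3,68),83.1)
E
```

```text
time: 5.45
tool_pos: [529.9, 118.6, 68.4]
tcp_rot: [179.9, -0.0, 83.1]
ft_force: [0.1, -0.1, 5.7]
finger_gap: 11.0
t 5.5 tcp [529.9 118.6  68.4] rot [ 1.7986e+02 -2.0000e-02  8.3080e+01] gap 10.5 F [-0.9  0.5  5.2]
shift [-0.0004 -0.0003  0.0004] turn [ 0.0025 -0.0004 -0.0004] |shift| 0.0006018849092303803
```

View pics/w3.png

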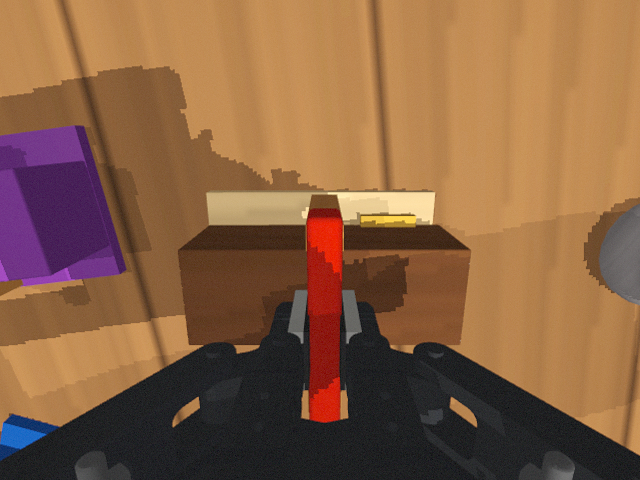

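The bar is gripped, with a gap of 10.5 mm and the pads on either side of it. I lift straight up.

```bash
python3 -m crank '[[[0,0,-0.01,0,0,0],[0,0,-0.03,0,0,0],[0,0,-0.055,0,0,0],[0,0,-0.075,0,0,0],[0,0,-0.085,0,0,0],[0,0,-0.085,0,0,0],[0,0,-0.085,0,0,0]]]'; python3 - <<'E'
from h import *
p,d=r.snapshot("wrist"); cv2.imwrite("pics/w4.png",p); rel((510.8,-210.5,153.4),81.0)
E
```

```text
time: 6.38
tool_pos: [528.8, 118.5, 152.1]
tcp_rot: [180.0, 0.0, 83.1]
ft_force: [-0.7, 0.1, -5.2]
finger_gap: 10.8
t 6.42 tcp [528.8 118.5 151.9] rot [1.7999e+02 1.0000e-02 8.3080e+01] gap 10.8 F [-0.5 -0.4 -4.3]
shift [-0.3288  0.0218 -0.0014] turn [0.0002 0.0002 0.0363] |shift| 0.32948467458409975
```

View pics/w4.png

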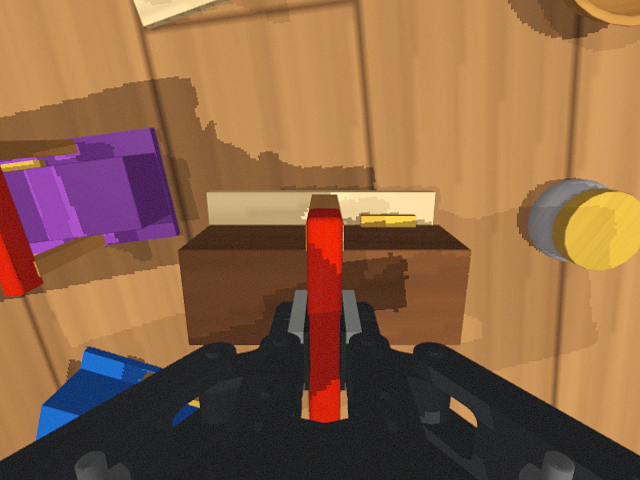

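The carrier is lifted and looks unchanged in the grip. I move across to the jig.

```bash
python3 -m crank '[[[-0.015,0.001,0,0,0,0.002],[-0.05,0.003,0,0,0,0.005],[-0.095,0.006,0,0,0,0.01],[-0.145,0.01,0,0,0,0.016],[-0.195,0.013,0,0,0,0.022],[-0.245,0.016,0,0,0,0.027],[-0.285,0.019,0,0,0,0.031],[-0.312,0.021,0,0,0,0.035],[-0.326,0.022,0,0,0,0.036],[-0.329,0.022,0,0,0,0.036]]]';python3 -m crank '[[[0,0,0,0,0,0],[0,0,0,0,0,0]]]'; python3 - <<'E'
from h import *
rel((510.8,-210.5,153.4),81.0)
p,d,W,K,T=cloud("wrist"); cv2.imwrite("pics/w5.png",p)
v,u=np.mgrid[:480,:640]
hsv=cv2.cvtColor(p,cv2.COLOR_BGR2HSV).astype(int); S=hsv[...,1]
m=(W[...,2]>18)&(W[...,2]<33)&(S>70)
n,lab,st,_=cv2.connectedComponentsWithStats(m.astype(np.uint8))
for i in range(1,n):
    if st[i,4]>200: print("fence",st[i],rect(lab==i,W))
print([(x["conf"],x["pixel"],plane(x["pixel"],49,K,T)) for x in r.landmark_of("stop_face","wrist")])
p,d,W,K,T=cloud("top"); cv2.imwrite("pics/top5.png",p)
p,d=r.snapshot("side"); cv2.imwrite("pics/side5.png",p)
E
```

```text
time: 7.68
tool_pos: [510.5, -211.3, 151.6]
tcp_rot: [-180.0, -0.0, 80.9]
ft_force: [0.1, -0.5, -4.6]
finger_gap: 10.9
time: 7.92
tool_pos: [510.5, -210.3, 151.5]
tcp_rot: [-180.0, -0.0, 81.0]
ft_force: [0.6, 0.1, -4.6]
finger_gap: 10.5
t 7.92 tcp [ 510.5 -210.3  151.5] rot [-1.7995e+02 -3.0000e-02  8.1010e+01] gap 10.5 F [ 0.6  0.1 -4.6]
shift [-0.0001  0.0003 -0.0019] turn [-0.0008 -0.0005  0.0003] |shift| 0.0019654002429186457
fence [112   1  24  82 995] (((400.1610412597656, -62.281463623046875), (47.63006591796875, 2.6952009201049805), 63.88438415527344), 995, np.float64(25.735835528632094))
fence [ 17  59  21  22 294] (((330.38214111328125, -64.08644104003906), (8.532102584838867, 16.757164001464844), 23.145883560180664), 294, np.float64(25.611666840699627))
fence [ 186  152  290   21 6025] (((522.1218872070312, -158.53408813476562), (14.079304695129395, 205.83035278320312), 80.92855072021484), 6025, np.float64(25.46490191227923))
fence [485 181 131  36 606] (((676.1041259765625, -200.967529296875), (90.94434356689453, 16.891950607299805), 5.748447895050049), 606, np.float64(25.73853377220209))
fence [  12  278   74   49 1039] (((286.02069091796875, -230.35433959960938), (3.9121179580688477, 54.648197174072266), 41.18815612792969), 1039, np.float64(25.82006958439598))
fence [  90  306   73   69 1212] (((329.39117431640625, -278.10693359375), (18.67925453186035, 72.49701690673828), 23.86766242980957), 1212, np.float64(25.701682519814227))
[(0.68, [501.6, 243.3], array([ 630.16396107, -229.46532641,   49.        ]))]
```

View pics/w5.png

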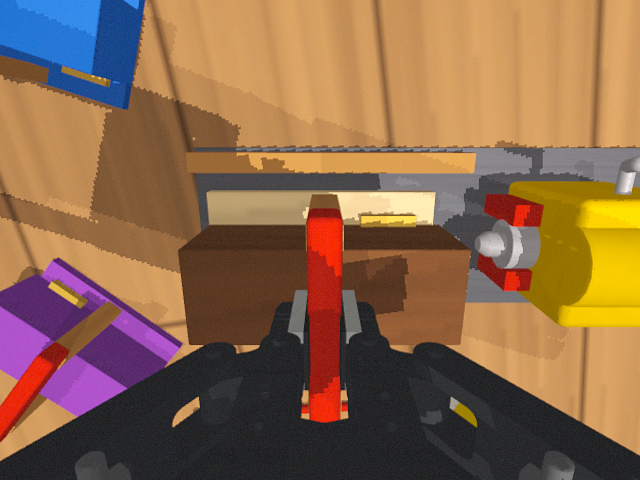

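View pics/side5.png

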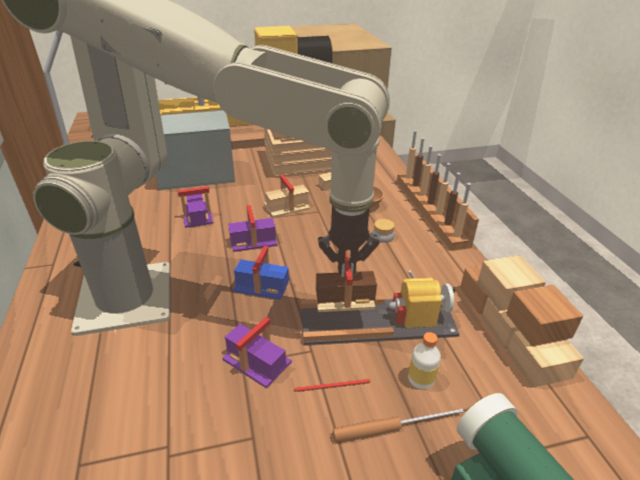

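In the wrist view the carrier is over the channel. The left fence runs along row 162 and the sprung centre's tip is at (480,243). I check the held carrier's base edge against the channel before lowering.

```bash
cat >> h.py <<'E'
def jig(P):
    o=np.array([629.5,-229.3]); a=np.radians(-9.05); c,s=np.cos(a),np.sin(a)
    q=np.asarray(P)[...,:2]-o; return np.stack([q[...,0]*c+q[...,1]*s,-q[...,0]*s+q[...,1]*c],-1)
E
python3 - <<'E'
from h import *
p,d,W,K,T=cloud("wrist")
def st(b,nm,zr):
    a=W[b[1]:b[3],b[0]:b[2]].reshape(-1,3); a=a[(a[:,2]>zr[0])&(a[:,2]<zr[1])]; j=jig(a)
    print(nm,"n",len(a),"z",np.round(np.percentile(a[:,2],[2,50,98]),1),"jx",np.round(np.percentile(j[:,0],[1,99]),1),"jy",np.round(np.percentile(j[:,1],[1,99]),1))
    A=np.c_[j,np.ones(len(j))]; print("   slope dz/djx,djy",np.round(np.linalg.lstsq(A,a[:,2],rcond=None)[0][:2],3))
st((200,185,440,226),"base",(80,100)); st((180,250,300,345),"blank top",(125,150))
st((180,250,470,345),"blank top all",(125,150))
st((308,200,342,290),"bar top",(165,190))
rel((511,-210.5,100),81.0)
E
```

```text
base n 7165 z [84.4 90.9 97.3] jx [-185.4  -61.4] jy [23.1 41.4]
   slope dz/djx,djy [ 0.012 -0.181]
blank top n 9633 z [137.7 138.8 140. ] jx [-185.6 -133.7] jy [-23.2  22.6]
   slope dz/djx,djy [-0.001  0.001]
blank top all n 19808 z [137.6 138.8 140. ] jx [-185.   -57.9] jy [-23.2  22.6]
   slope dz/djx,djy [-0.001  0.001]
bar top n 2701 z [168.  177.6 179. ] jx [-127.  -115.9] jy [21.3 46.4]
   slope dz/djx,djy [-0.01  -0.108]
t 8.18 tcp [ 510.6 -210.9  151.7] rot [-1.7998e+02 -1.0000e-02  8.0990e+01] gap 10.6 F [ 0.5 -0.2 -4.2]
shift [0.0004 0.0004 0.0517] turn [-0.0004 -0.0002 -0.0002] |shift| 0.051696029832109094
```

The carrier is level and 0.3 mm off the channel's mid-line. I lower it, slowing towards the end.

```bash
python3 -m crank '[[[0,0,0.012,0,0,0],[0,0,0.032,0,0,0],[0,0,0.048,0,0,0],[0,0,0.058,0,0,0],[0,0,0.063,0,0,0],[0,0,0.066,0,0,0],[0,0,0.068,0,0,0],[0,0,0.07,0,0,0],[0,0,0.07,0,0,0]]]'; python3 -c "
from h import *
rel((510.8,-210.5,78.4),81.0)"
```

```text
time: 9.3
tool_pos: [510.6, -210.9, 81.8]
tcp_rot: [-180.0, -0.0, 81.0]
ft_force: [-0.7, 0.3, -5.2]
finger_gap: 10.8
t 9.3 tcp [ 510.6 -210.9   81.8] rot [-1.7999e+02 -1.0000e-02  8.0990e+01] gap 10.8 F [-0.7  0.3 -5.2]
shift [0.0004 0.0001 0.0034] turn [-0.0002 -0.0001 -0.0002] |shift| 0.003423234400770587
```

```bash
python3 -m crank '[[[0,0,0.001,0,0,0],[0,0,0.002,0,0,0],[0,0,0.003,0,0,0],[0,0,0.0035,0,0,0],[0,0,0.0035,0,0,0]]]'
```

```text
time: 9.93
tool_pos: [510.8, -211.0, 78.4]
tcp_rot: [180.0, -0.0, 81.0]
ft_force: [0.9, -0.1, -3.9]
finger_gap: 10.5
```

```bash
python3 -m crank '[[[0,0,0.0005,0,0,0],[0,0,0.001,0,0,0],[0,0,0.001,0,0,0]]]'; python3 -m crank '[[[0,0,0.0005,0,0,0],[0,0,0.0005,0,0,0],[0,0,0.0005,0,0,0]]]'
```

```text
time: 10.3
tool_pos: [511.4, -211.3, 78.4]
tcp_rot: [179.9, 0.0, 81.0]
ft_force: [-1.7, 1.3, 5.2]
finger_gap: 10.9
time: 10.68
tool_pos: [511.7, -211.5, 78.4]
tcp_rot: [179.9, 0.0, 81.0]
ft_force: [-1.4, 0.4, 6.5]
finger_gap: 10.1
```

The force reading flipped to +6 N, so the carrier is standing on the bed. I check before pushing.

```bash
cat > chk.py <<'E'
from h import *
import sys
p,d,W,K,T=cloud("wrist"); cv2.imwrite(f"pics/{sys.argv[1]}.png",p)
def st(b,nm,zr):
    a=W[b[1]:b[3],b[0]:b[2]].reshape(-1,3); a=a[(a[:,2]>zr[0])&(a[:,2]<zr[1])]; j=jig(a)
    A=np.c_[j,np.ones(len(j))]
    print(nm,"z",np.round(np.percentile(a[:,2],[2,50,98]),1),"jx",np.round(np.percentile(j[:,0],[1,99]),1),"jy",np.round(np.percentile(j[:,1],[1,99]),1),"slope",np.round(np.linalg.lstsq(A,a[:,2],rcond=None)[0][:2],3))
st((150,250,490,345),"blank top",(58,78))
s=r.sense(); j=jig(s["tool_pos"]); print("tcp jig",j,"z",s["tool_pos"][2],"yaw",s["tcp_rot"],"F",np.round(s["ft_force"],1),"t",s["time"],"gap",s["finger_gap"])
rel((629.5-65*np.cos(np.radians(9.05)),-229.3+65*np.sin(np.radians(9.05)),s["tool_pos"][2]),80.95)
E
python3 chk.py w6
```

```text
blank top z [64.3 65.5 66.7] jx [-184.   -56.8] jy [-23.7  22.2] slope [0.    0.001]
tcp jig [-119.1501467    -0.92889531] z 78.35743624677485 yaw [1.79871330e+02 4.17737593e-02 8.09869197e+01] F [-1.7  0.9  5.9] t 10.725 gap 10.414506966470057
t 10.72 tcp [ 511.7 -211.5   78.4] rot [1.7987e+02 4.0000e-02 8.0990e+01] gap 10.4 F [-1.7  0.9  5.9]
shift [0.0009 0.0542 0.0001] turn [0.0022 0.0007 0.0006] |shift| 0.05415811328538018
```

View pics/w6.png

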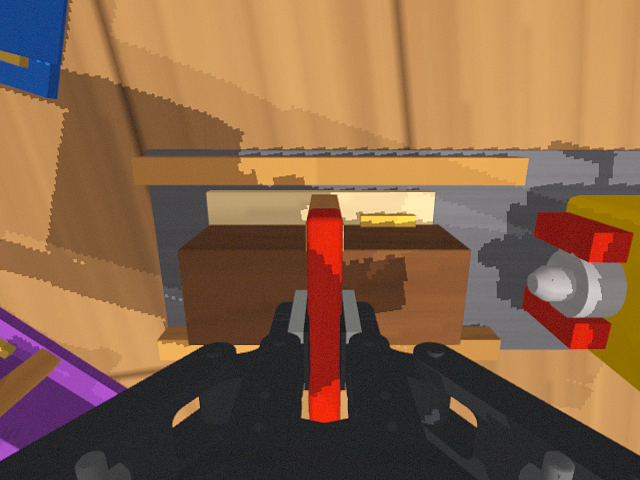

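The carrier stands flat between the fences (top at z 65.5, slope 0). Its nose is about 54 mm short of the stops, and the centre's tip at (530,283) is clear of it. I slide it forward slowly.

```bash
python3 -m crank '[[[0,0.002,0,0,0,0],[0,0.006,0,0,0,0],[0.0005,0.01,0,0,0,0],[0.0005,0.014,0,0,0,0],[0.0009,0.018,0,0,0,0],[0.0009,0.022,0,0,0,0],[0.0009,0.026,0,0,0,0],[0.0009,0.03,0,0,0,0],[0.0009,0.033,0,0,0,0],[0.0009,0.034,0,0,0,0]]]'; python3 chk.py w7
```

```text
time: 11.98
tool_pos: [545.6, -215.9, 78.4]
tcp_rot: [179.9, 0.0, 81.0]
ft_force: [-2.2, 0.1, 2.3]
finger_gap: 10.6
blank top z [64.3 65.5 66.7] jx [-149.8  -22.5] jy [-22.7  23.1] slope [0.    0.001]
tcp jig [-8.49014459e+01  5.62282543e-02] z 78.40436410886625 yaw [1.79860727e+02 4.03614847e-02 8.09953336e+01] F [-1.3  0.2  2.1] t 12.025 gap 10.541834271844893
t 12.03 tcp [ 545.7 -215.9   78.4] rot [1.7986e+02 4.0000e-02 8.1000e+01] gap 10.5 F [-1.3  0.2  2.1]
shift [-0.0001  0.0199  0.    ] turn [0.0024 0.0007 0.0008] |shift| 0.01990152535258249
```

```bash
python3 -m crank '[[[0,0.0015,0,0,0,0],[0,0.003,0,0,0,0],[0,0.0045,0,0,0,0],[0,0.006,0,0,0,0],[0,0.0075,0,0,0,0],[0,0.009,0,0,0,0],[0,0.0105,0,0,0,0],[0,0.012,0,0,0,0],[0,0.0135,0,0,0,0],[0,0.0145,0,0,0,0]]]'; python3 chk.py w8
```

```text
time: 13.28
tool_pos: [559.2, -218.1, 78.4]
tcp_rot: [180.0, 0.0, 81.0]
ft_force: [-8.1, 1.6, 7.8]
finger_gap: 10.6
blank top z [61.  65.5 66.7] jx [-135.9    4. ] jy [-23.4  23.1] slope [-0.007  0.009]
tcp jig [-7.10853655e+01  2.58361168e-02] z 78.39224519789856 yaw [1.79963088e+02 3.40092509e-02 8.09904366e+01] F [-5.9  1.5  7.5] t 13.325 gap 10.33651561554524
t 13.32 tcp [ 559.3 -218.1   78.4] rot [1.7996e+02 3.0000e-02 8.0990e+01] gap 10.3 F [-5.9  1.5  7.5]
shift [-0.      0.0061  0.    ] turn [0.0006 0.0006 0.0007] |shift| 0.0060854203925654
```

The spring's resistance shows as about 7 N of push. I continue more slowly.

```bash
python3 -m crank '[[[0,0.0015,0,0,0,0],[0,0.0022,0,0,0,0],[0,0.003,0,0,0,0],[0,0.0037,0,0,0,0],[0,0.0045,0,0,0,0],[0,0.0052,0,0,0,0],[0,0.0055,0,0,0,0],[0,0.0055,0,0,0,0]]]'; python3 -c "
from h import *
s=r.sense();print(jig(s['tool_pos']))"
```

```text
time: 14.32
tool_pos: [563.8, -218.8, 78.4]
tcp_rot: [-179.9, 0.0, 81.0]
ft_force: [-8.1, 1.8, 8.5]
finger_gap: 10.6
[-6.65450098e+01  3.89804765e-02]
```

```bash
python3 -m crank '[[[0,0.001,0,0,0,0],[0,0.0015,0,0,0,0],[0,0.002,0,0,0,0],[0,0.002,0,0,0,0]]]'; python3 -c "
from h import *
s=r.sense();print(jig(s['tool_pos']))"
```

```text
time: 14.82
tool_pos: [564.8, -219.0, 78.4]
tcp_rot: [-179.8, 0.0, 81.0]
ft_force: [-9.4, 1.7, 7.5]
finger_gap: 10.6
[-6.5493695e+01  1.6151654e-02]
```

```bash
for i in 1; do python3 -m crank '[[[0,0.0013,0,0,0,0],[0,0.0016,0,0,0,0],[0,0.0018,0,0,0,0],[0,0.0018,0,0,0,0]]]'; done; python3 -c "
from h import *
s=r.sense();print(jig(s['tool_pos']))"
```

```text
time: 15.32
tool_pos: [565.7, -219.1, 78.5]
tcp_rot: [-179.7, 0.0, 81.0]
ft_force: [-9.4, 2.6, 8.1]
finger_gap: 10.9
[-6.46333240e+01  8.80332098e-03]
```

```bash
python3 -m crank '[[[0,0.0013,0,0,0,0],[0,0.0016,0,0,0,0],[0,0.0018,0,0,0,0],[0,0.0018,0,0,0,0]]]'; python3 chk.py w9
```

```text
time: 15.82
tool_pos: [566.5, -219.2, 78.5]
tcp_rot: [-179.5, -0.0, 81.0]
ft_force: [-9.2, 2.0, 8.0]
finger_gap: 10.5
blank top z [61.  65.6 66.8] jx [-128.4   10.9] jy [-23.4  23. ] slope [-0.011  0.009]
tcp jig [-6.38050966e+01  1.29557250e-02] z 78.52735040121532 yaw [-1.79536361e+02 -1.47148235e-03  8.09834426e+01] F [-9.2  2.2  7. ] t 15.875 gap 10.647563008761386
t 15.88 tcp [ 566.5 -219.3   78.5] rot [-179.54   -0.     80.98] gap 10.6 F [-9.2  2.2  7. ]
shift [-0.     -0.0012  0.    ] turn [-0.0081 -0.      0.0006] |shift| 0.0011949736750937337
```

View pics/w9.png

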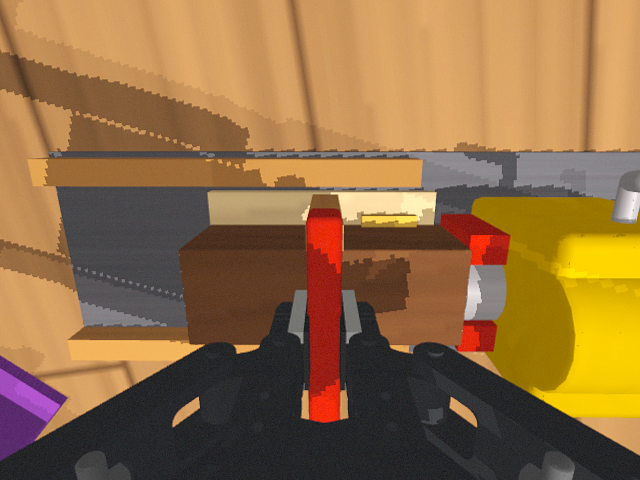

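The picture shows the nose close to the red stops (columns 465–500), but the push is still about 9 N. I measure the remaining gap directly.

```bash
cat > gap.py <<'E'
from h import *
import sys
p,d,W,K,T=cloud("wrist"); cv2.imwrite(f"pics/{sys.argv[1]}.png",p)
hsv=cv2.cvtColor(p,cv2.COLOR_BGR2HSV).astype(int); H,S,V=hsv[...,0],hsv[...,1],hsv[...,2]
v,u=np.mgrid[:480,:640]
red=((H<4)|(H>176))&(S>200)&(V>90)&(u>400)&(u<560)&(W[...,2]>56)&(W[...,2]<64.5)
br=(u>400)&(u<500)&(v>228)&(v<342)&(W[...,2]>64)&~(((H<4)|(H>176))&(S>200))&(H<20)&(V<130)
J=jig(W)
for nm,m in (("stop",red),("blank",br)):
    a=J[m]; print(nm,len(a),"jx",np.round(np.percentile(a[:,0],[1,5,50,95,99]),1),"jy",np.round(np.percentile(a[:,1],[1,99]),1))
c=p[200:360,380:540]; cv2.imwrite(f"pics/{sys.argv[1]}c.png",cv2.resize(c,(600,600),interpolation=cv2.INTER_NEAREST))
s=r.sense(); print(np.round(s["ft_force"],1),jig(s["tool_pos"]),s["tool_pos"][2],s["tcp_rot"],s["time"])
E
python3 gap.py w10; python3 - <<'E'
from h import *
p,d=r.snapshot("side"); cv2.imwrite("pics/side10.png",cv2.resize(p[240:360,280:480],(800,480),interpolation=cv2.INTER_CUBIC))
E
```

```text
stop 1521 jx [-0.1  0.5 10.8 16.3 17. ] jy [-29.2  29.5]
blank 482 jx [-31.1 -30.7 -28.6  -6.4   0.7] jy [-4.9 24. ]
[-9.5  2.2  8.9] [-6.37976152e+01  5.34252570e-03] 78.52437249876675 [-1.79538441e+02 -4.17468593e-03  8.09819016e+01] 15.925
```

View pics/w10c.png

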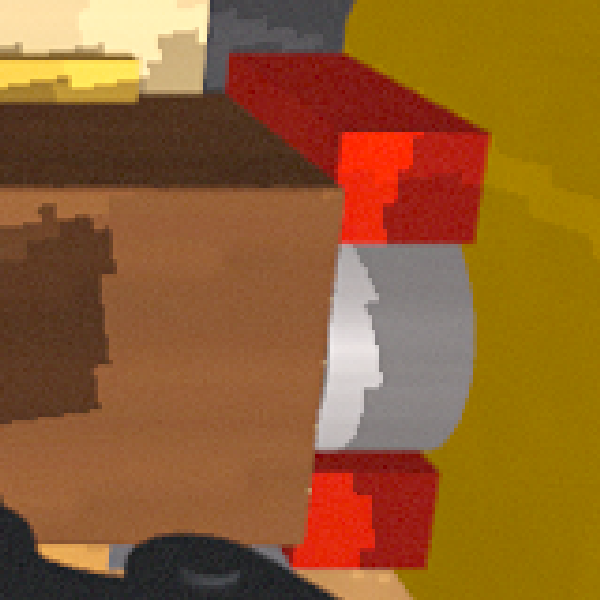

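View pics/side10.png

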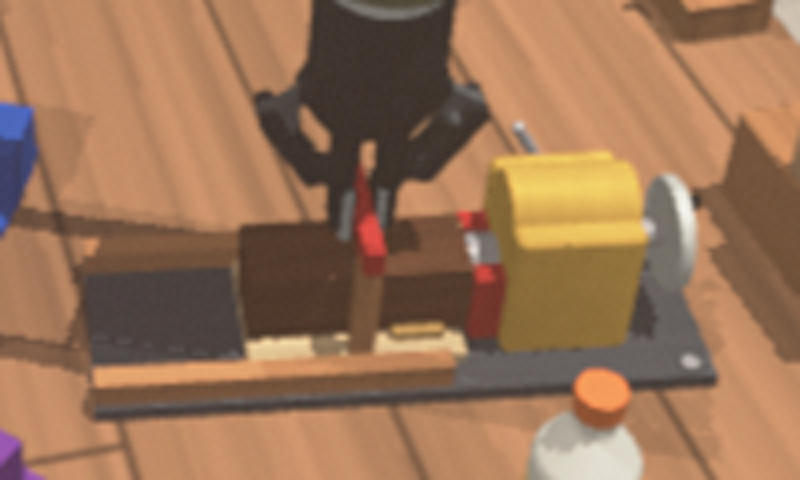

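```bash
python3 -m crank '[[[0,0.001,0,-0.004,0,0],[0,0.0014,0,-0.006,0,0],[0,0.0017,0,-0.008,0,0],[0,0.002,0,-0.008,0,0],[0,0.002,0,-0.008,0,0]]]';python3 gap.py w11
```

```text
time: 16.6
tool_pos: [566.6, -219.2, 78.4]
tcp_rot: [-179.7, -0.0, 81.0]
ft_force: [-13.3, 2.7, 11.2]
finger_gap: 10.7
stop 1505 jx [-0.1  1.2 10.9 16.5 17.1] jy [-29.1  29.5]
blank 427 jx [-31.1 -30.6 -28.7  -4.8  -1.4] jy [-4.6 24.1]
[-14.1   3.   11.7] [-63.74791843   0.09814803] 78.38581101508463 [-1.79744312e+02 -2.94735539e-02  8.09783454e+01] 16.65
```

The force rose to 14 N with no further motion, so the blank is on the stops. I firm the push up.

```bash
python3 -m crank '[[[0,0.002,0,-0.003,0,0],[0,0.0024,0,-0.004,0,0],[0,0.0028,0,-0.005,0,0],[0,0.003,0,-0.005,0,0],[0,0.003,0,-0.005,0,0],[0,0.003,0,-0.005,0,0]]]';python3 gap.py w12; python3 chk.py w13
```

```text
time: 17.4
tool_pos: [566.6, -219.2, 78.4]
tcp_rot: [-179.7, -0.1, 81.0]
ft_force: [-19.6, 4.1, 17.1]
finger_gap: 11.0
stop 1532 jx [-0.1  0.6 10.8 16.4 17. ] jy [-29.1  29.5]
blank 470 jx [-31.  -30.6 -28.5  -5.4  -1.1] jy [-4.9 24.1]
[-21.2   3.7  16.9] [-63.72265203   0.07744075] 78.40458543931412 [-1.79655105e+02 -5.84815869e-02  8.09683418e+01] 17.45
blank top z [61.  65.5 66.7] jx [-128.4   11. ] jy [-23.3  23.1] slope [-0.009  0.009]
tcp jig [-63.69280074   0.0991544 ] z 78.41897593229852 yaw [-1.79657969e+02 -5.76363533e-02  8.09693961e+01] F [-20.6   4.4  16.5] t 17.5 gap 10.456245042098095
t 17.5 tcp [ 566.6 -219.2   78.4] rot [-1.7966e+02 -6.0000e-02  8.0970e+01] gap 10.5 F [-20.6   4.4  16.5]
shift [-0.0001 -0.0013  0.    ] turn [-0.006  -0.001   0.0003] |shift| 0.0013109544258449145
```

View pics/w12c.png

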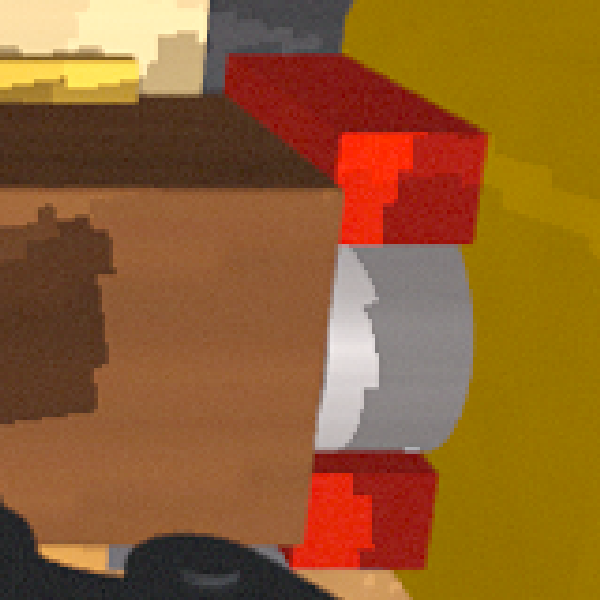

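The nose touches both stops (crop (340,190) and (310,470)). The push is 21 N, about 10 N of it on the stops, and the carrier is flat and not moving. I hand in.

```bash
python3 -c "
from h import *
print(r.hand_in())"
```

```text
the job is handed in; nothing more can be done
None
```

I gripped the dark blank's carrier by its red handle, set it flat between the jig's fences clear of the sprung centre, and slid it slowly onto the red stops. I handed in at about 17.5 s, still gripping and pushing; no verdict was reported.

- **On the stops:** raising the push from about 9 N to 21 N moved the tool no more than 0.1 mm, so I take the nose as seated. By my estimate about 10 N reaches the stops, and the highest push reading was about 21.5 N, well under 60 N. I could not read the centre's travel or the stop force directly.
- **Fit in the channel:** the blank top was at z 65.5 mm, so the base is on the bed within 1 mm. It was less than 1 mm off the mid-line and straight within about 0.1°. The tool tilted about 0.35°, and the gripper gap read 10.5 mm on the 12 mm bar.
- **Disagreements:** the final TCP position put the carrier's origin at −63.7 mm in my jig frame instead of −65 mm, which is within the 2 mm calibration error. A slope of 0.009 in the last blank-top fit probably comes from red stop pixels inside the window, since an earlier clean fit gave 0.
- **Other things on the bench:** the carrier was carried across well above them, and none was seen to move. I did not measure their positions again at the end.

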